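Re-park the microscope objectives in order

ROBOT

A 6-joint arm with a two-finger parallel gripper is mounted at the origin on the work surface. World frame = base frame: x ahead of the robot, y to its left, z up, the work surface at z = 0. Lengths are in m, angles in rad, forces in N, time in s.
With the tool pointing down it reaches from about 0.35 to 0.975 m from the base axis. Payload 4.9 kg.
Tool frame: the origin (TCP) lies on the centre line of the jaws, within the pads' length; the fingertips stand 8 mm ahead of it and the grasp point (between the pads) lies 11 mm behind it; z points along the fingers, y is the line along which they close (so a half turn about z gives the same grasp; the last joint's range is limited). The gripper opens to 85 mm and grips with 20 to 120 N. Pads are 22 mm wide; open, the fingers measure 114 mm over their backs; the gripper's body (76 mm by 85 mm) begins 54 mm behind the grasp point. The pads swing forward as they close: fully open they stand 13 mm farther back than shut.
Start: joints at [-1.313, 0.053, 1.613, -0, 1.476, -0.119], TCP at [0.23, -0.581, 0.218] pointing down, gripper open.
Joint ranges: [-3.01, 3.01], [-1.01, 2.22], [0.06, 2.58], [-1.02, 4.17], [0.09, 2.62], [-3.14, 3.14]. Speed limits (rad/s): [2.57, 2.57, 3.14, 3.14, 3.14, 3.14].

INTERFACE

Orientations are given as a rotation vector (axis times angle).
In Python, from station import ctrl gives the robot as it stands.
- The arm moves only by the tool inch_along, called after "Emit:" as name([rows], argument=value, ...), one row to a line, values as JSON. Schema: {"type":"object","properties":{"moves":{"type":"array","items":{"type":"array","items":{"type":"array","items":{"type":"number"},"minItems":7,"maxItems":7},"minItems":1,"maxItems":20},"minItems":1,"maxItems":1},"grip_n":{"type":"number"},"only":{"type":"string"},"quiet":{"type":"boolean"},"lines":{"type":"string"}},"required":["moves"],"additionalProperties":false}. moves is a list that holds a single list of rows (three levels of brackets), with 1 to 20 rows, each of 7 numbers: the finger opening in m, then dx, dy, dz in parts of the range, where 1.0 means 1 m, then a rotation vector rx, ry, rz in parts of the range, where 1.0 means pi rad; each row is the pose to reach, as a shift and turn from the pose commanded when the call began, along the tool's axes at that moment; what a row does not reach only later rows make up. A row lasts 1/12 s, in which the tool goes at most 0.0417 m and 0.125 rad, less where a joint would pass 70% of its speed; a pose out of reach is approached as far as the arm can. The fingers move at their own pace and stop on an object; grip_n is the grip in N (left out, the last holds). Time passes only in rows, so rows that do not move let the fingers close. The tool returns the time, the measured TCP pose, the force, the opening and the grip force at its end. only (a regular expression) keeps the lines of the reply that match it, lines (a string "A,B") keeps lines A to B, and quiet returns only ok. Shift and turn numbers lie between -1 and 1, and a call with a number outside is refused. Input that does not fit is refused with a message, and nothing moves.
- ctrl.get_obs(): the state, without advancing time (a new reading comes with each control period).
- ctrl.get_image(name): name is "scene" or "top"; returns the picture (420x560x3 uint8, red, green, blue); there is no depth.
- ctrl.camera_params(name): a dict with "fx", "fy", "cx", "cy" (pixels), "k1" (the pictures are not rectified: a ray, as slopes to the right and down, at radius r is drawn at 1 + k1 r^2 times it, then the intrinsics apply), "T" (4x4, takes a point from camera to world coordinates). Camera axes: x right, y down, z forward; pixel columns grow to the right and rows downward; lengths in m; the calibration is good to about 2 mm. A picture is of the moment at which its call begins. camera_params takes no time and is no camera call.
- ctrl.finish_job(): hands the job in; it is judged then, once.
Trained networks look in the newest picture that a camera, given by its name, has taken for a name from the list of things; names that differ only in an ending like _2 or _b are one class to them, and where a whole thing is asked for, a point or a joint stands for the part that bears it (a point fixed in the world has none). Each returns a list of dicts, best first, with "p" (0 to 1); they miss things now and then, are a little off and sometimes report something else, mostly with a low value. They report only what shows in the picture. A call takes as long as a camera call. They do not tell look-alikes from the thing itself.
- ctrl.find_in(camera, thing): "extent" ([left, top, right, bottom] in pixels, round what is visible of it).
- ctrl.cut_out(camera, thing): "mask" (420x560 bool, what is visible of it) and "extent" ([left, top, right, bottom] in pixels, round what is visible of it).
- ctrl.tip_of(camera, thing): "xy" ([column, row] in pixels: a listed point, or the origin of a listed thing).
The state is a dict: "t": time; "q": joint angles; "dq": joint speeds; "effort": joint torques, N m; "tool_pos": TCP position; "tool_rot": TCP orientation; "contact_force": force on the tool from outside, world axes, zero at the start; "wrist_torque": the same for the moment, N m; "opening": finger opening in m; "grip_force": force on a finger pad.
Only numpy, scipy, OpenCV 4.12 (cv2) and the standard library are available. Lean on these libraries where they do the work, as an engineer would, in place of code of your own. Each camera call takes 0.05 s, during which the arm holds its last target. There are 200 camera calls.

TASK

The four microscope objectives are all parked on the wrong stands. Put each on its own stand, upright with the nose up and centred on the grey disc: the shortest on the stand with one stud, the next longer on two studs, the next on three, and the longest on four; the plain stand without studs is free to use on the way. They are delicate: never drop one or tip it over, and leave the yellow slide box where it lies.

Things in the scene. Friction and masses are not known exactly. Their poses are not given: they have to be found in the camera images.
- objective_a: Microscope objective, the shortest and widest of the four: steel with black bands, diameter 48 mm, length 30 mm, nose up. Straight round barrel for the lower 20 mm (grip it there from above), then a 30 mm wide nose. Origin: centre of its flat foot, z up towards the nose. About 0.09 to 0.2 kg. Starts within 6 mm of the centre of a wrong stand.
- objective_b: Microscope objective, the second shortest of the four: steel with black bands, diameter 40 mm, length 44 mm, nose up. Straight round barrel for the lower 34 mm (grip it there from above), then a 25 mm wide nose. Origin: centre of its flat foot, z up towards the nose. About 0.09 to 0.2 kg. Starts within 6 mm of the centre of a wrong stand.
- objective_c: Microscope objective, the second longest of the four: steel with black bands, diameter 32 mm, length 58 mm, nose up. Straight round barrel for the lower 48 mm (grip it there from above), then a 20 mm wide nose. Origin: centre of its flat foot, z up towards the nose. About 0.09 to 0.2 kg. Starts within 6 mm of the centre of a wrong stand.
- objective_d: Microscope objective, the longest and slimmest of the four: steel with black bands, diameter 26 mm, length 72 mm, nose up. Straight round barrel for the lower 62 mm (grip it there from above), then a 16 mm wide nose. Origin: centre of its flat foot, z up towards the nose. About 0.09 to 0.2 kg. Starts within 6 mm of the centre of a wrong stand.
- stand_plain: Fixed flat aluminium plate, 86 mm (its x) by 76 mm (its y), 10 mm thick, with a flush grey disc 62 mm wide to stand things on. Origin: on the bench under the disc's centre, z up. The plate spans x -33 to +53 mm. It has no studs: the spare stand, empty at the start.
- stand_one: Fixed flat aluminium plate, 86 mm (its x) by 76 mm (its y), 10 mm thick, with a flush grey disc 62 mm wide to stand things on. Origin: on the bench under the disc's centre, z up. The plate spans x -33 to +53 mm. It has one black stud (11 mm wide, 3 mm high at x = +43 mm), for the shortest and widest objective.
- stand_two: Fixed flat aluminium plate, 86 mm (its x) by 76 mm (its y), 10 mm thick, with a flush grey disc 62 mm wide to stand things on. Origin: on the bench under the disc's centre, z up. The plate spans x -33 to +53 mm. It has two black studs (11 mm wide, 3 mm high, 16 mm apart, in a row along y at x = +43 mm), for the second shortest objective.
- stand_three: Fixed flat aluminium plate, 86 mm (its x) by 76 mm (its y), 10 mm thick, with a flush grey disc 62 mm wide to stand things on. Origin: on the bench under the disc's centre, z up. The plate spans x -33 to +53 mm. It has three black studs (11 mm wide, 3 mm high, 16 mm apart, in a row along y at x = +43 mm), for the second longest objective.
- stand_four: Fixed flat aluminium plate, 86 mm (its x) by 76 mm (its y), 10 mm thick, with a flush grey disc 62 mm wide to stand things on. Origin: on the bench under the disc's centre, z up. The plate spans x -33 to +53 mm. It has four black studs (11 mm wide, 3 mm high, 16 mm apart, in a row along y at x = +43 mm), for the longest and slimmest objective.
- slide_box: Closed yellow slide box, 90 x 85 mm, 33 mm high, lying loose on the bench beside the stands; a bystander. Origin: centre of its underside, z up.
There are look-alikes about, which are no part of the job. What is shaped like the objective_c but green is not meant.

How it is judged:
By the outcome, as a careful person would: the job done as asked, in the order asked, and still so for the second after the job is handed in, with the robot touching nothing.
It also fails if it takes over 136 s, if anything falls off the work surface, if the arm or the gripper's body presses on something with over 40 N, if the wrist force passes 120 N, or if a joint passes its speed limit or range.

## Working session

There is one attempt and no reset: what is moved stays moved. The work goes in short steps, Python scripts to look and compute and a tool call to move; the robot and the scene stay as the last step left them, time stands still between calls to the robot, and variables do not carry over. Pictures are saved under pics/ and viewed, at most 14 in all, crops included, and the job is handed in when it is done.

```bash
mkdir -p pics
```

Create h.py:
```python
import numpy as np, cv2
from station import ctrl
from scipy.spatial.transform import Rotation as R
def ray(cam,px):
    p=ctrl.camera_params(cam); K=np.array([[p["fx"],0,p["cx"]],[0,p["fy"],p["cy"]],[0,0,1.]])
    u=cv2.undistortPoints(np.array([[px]],float),K,np.array([p["k1"],0,0,0,0.]))  # approx inverse
    d=np.r_[u[0,0],1]; T=np.array(p["T"]); return T[:3,3],T[:3,:3]@d
def at(cam,px,z):
    o,d=ray(cam,px); return o+d*(z-o[2])/d[2]
def proj(cam,X):
    p=ctrl.camera_params(cam); T=np.array(p["T"]); c=T[:3,:3].T@(np.array(X)-T[:3,3]); s=c[:2]/c[2]; s=s*(1+p["k1"]*(s@s))
    return np.array([p["fx"]*s[0]+p["cx"],p["fy"]*s[1]+p["cy"]])
def save(cam,n): 
    im=ctrl.get_image(cam); cv2.imwrite(f"pics/{n}.png",im[:,:,::-1]); return im
```

Run:
```python
from h import *
np.set_printoptions(precision=4,suppress=True)
save("top","top0"); save("scene","scene0")
for c in("top","scene"):
    p=ctrl.camera_params(c); print(c,np.array(p["T"])[:3,3],p["fx"],p["k1"])
for t in ["objective_a","objective_b","objective_c","objective_d","stand_plain","stand_one","stand_two","stand_three","stand_four","slide_box"]:
    for r in ctrl.tip_of("top",t)[:3]:
        z=0
        print(t,round(r["p"],2),np.round(r["xy"],1),at("top",r["xy"],0.01 if 'obj' in t else 0)[:2])
    for r in ctrl.find_in("top",t)[:2]: print("   ext",round(r["p"],2),np.round(r["extent"]))
o=ctrl.get_obs();print(o["tool_pos"],o["tool_rot"],o["opening"],o["t"])
print(R.from_rotvec(o["tool_rot"]).as_matrix())
```

```text
top [0.412  0.0484 1.0941] 473.65066278046453 -0.09601305978754203
scene [0.994  0.3823 0.7373] 425.85263484969187 0.006901701231268357
objective_a 0.79 [357.8 160.6] [ 0.7328 -0.1498]
objective_a 0.66 [403.7 262. ] [ 0.4941 -0.2567]
objective_a 0.61 [294.5 262.9] [ 0.4855 -0.004 ]
   ext 0.79 [346. 191. 362. 208.]
   ext 0.66 [396. 257. 412. 271.]
objective_b 0.79 [357.8 160.6] [ 0.7328 -0.1498]
objective_b 0.66 [403.7 262. ] [ 0.4941 -0.2567]
objective_b 0.61 [294.5 262.9] [ 0.4855 -0.004 ]
   ext 0.79 [346. 191. 362. 208.]
   ext 0.66 [396. 257. 412. 271.]
objective_c 0.79 [357.8 160.6] [ 0.7328 -0.1498]
objective_c 0.66 [403.7 262. ] [ 0.4941 -0.2567]
objective_c 0.61 [294.5 262.9] [ 0.4855 -0.004 ]
   ext 0.79 [346. 191. 362. 208.]
   ext 0.66 [396. 257. 412. 271.]
objective_d 0.79 [357.8 160.6] [ 0.7328 -0.1498]
objective_d 0.66 [403.7 262. ] [ 0.4941 -0.2567]
objective_d 0.61 [294.5 262.9] [ 0.4855 -0.004 ]
   ext 0.79 [346. 191. 362. 208.]
   ext 0.66 [396. 257. 412. 271.]
stand_plain 0.74 [180.1 270. ] [0.4618 0.2582]
   ext 0.78 [160. 244. 198. 287.]
stand_one 0.79 [402.6 266.3] [ 0.4848 -0.2568]
   ext 0.61 [332. 181. 364. 221.]
stand_two 0.93 [350.  204.5] [ 0.6274 -0.1327]
   ext 0.68 [334. 183. 364. 220.]
   ext 0.63 [347. 192. 362. 210.]
stand_three 0.84 [235.1 199.1] [0.6318 0.1388]
   ext 0.81 [217. 173. 255. 218.]
stand_four 0.57 [297.1 261.5] [ 0.4896 -0.0104]
   ext 0.94 [277. 234. 322. 283.]
   ext 0.37 [222. 190. 245. 211.]
slide_box 0.65 [153.7 188.8] [0.6507 0.333 ]
slide_box 0.55 [349.2 204.9] [ 0.6264 -0.1308]
   ext 0.96 [131. 166. 172. 209.]
[ 0.23   -0.5811  0.218 ] [-3.0859 -0.5884  0.    ] 0.08546299194318883 1.1
[[ 0.9298  0.368  -0.    ]
 [ 0.368  -0.9298  0.    ]
 [ 0.     -0.     -1.    ]]
```

View pics/top0.png

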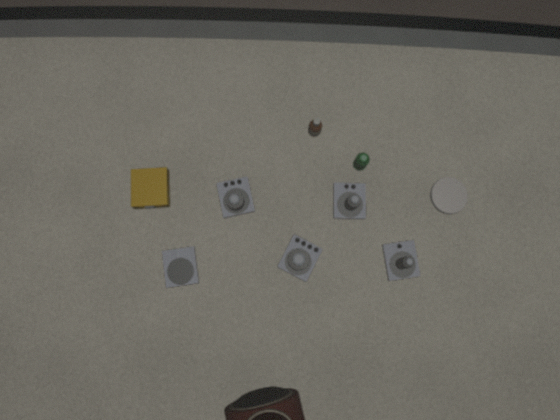

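View pics/scene0.png

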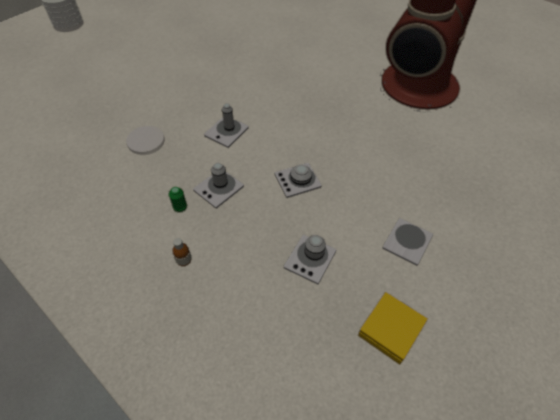

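The top view shows the stands at: plain (180,270), three studs (236,200) holding b, two (350,205) holding c, one (403,264) holding d, and four (298,261) holding a. The green decoy is at (361,160). The scene view agrees with this.

Next I fit the poses using silhouettes from both cameras.

Create fit.py:
```python
from h import *
from scipy.optimize import minimize
OBJ=dict(a=(.024,.030,.015,.020),b=(.020,.044,.0125,.034),c=(.016,.058,.010,.048),d=(.013,.072,.008,.062))
a=np.linspace(0,2*np.pi,24,endpoint=False)
ring=lambda r,z:np.c_[r*np.cos(a),r*np.sin(a),0*a+z]
def hull(cam,P): 
    return cv2.convexHull(np.array([proj(cam,x) for x in P],np.float32))
def omodel(k,xy,z0=.01):
    r,h,rn,hb=OBJ[k]; P=np.vstack([ring(r,z0),ring(r,z0+hb),ring(rn,z0+h)]); P[:,:2]+=xy; return P
def smodel(p):
    c,s=np.cos(p[2]),np.sin(p[2]); Q=np.array([[x,y,z] for x in(-.033,.053) for y in(-.038,.038) for z in(0,.01)])
    Q[:,:2]=Q[:,:2]@np.array([[c,s],[-s,c]])+p[:2]; return Q
def iou(mask,h,S=8):
    m=cv2.resize(mask.astype(np.uint8),None,fx=S,fy=S,interpolation=cv2.INTER_NEAREST)
    g=np.zeros_like(m); cv2.fillConvexPoly(g,np.round((h+.5)*S-.5).astype(np.int32),1)
    return (m&g).sum()/((m|g).sum())
def fit(cam,mask,model,p0,step):
    x0,y0,w,h=cv2.boundingRect(mask.astype(np.uint8)); x0-=15;y0-=15
    sub=mask[max(y0,0):y0+h+30,max(x0,0):x0+w+30]; off=np.array([max(x0,0),max(y0,0)],np.float32)
    f=lambda p:-iou(sub,hull(cam,model(p))-off)
    s=np.vstack([p0]+[np.array(p0)+np.eye(len(p0))[i]*step[i] for i in range(len(p0))])
    r=minimize(f,p0,method="Nelder-Mead",options=dict(initial_simplex=s,xatol=1e-4,fatol=1e-4)); return r.x,-r.fun
def masks(cam,thing,X,tol=14):
    u=proj(cam,X); out=[]
    for r in ctrl.cut_out(cam,thing):
        ys,xs=np.nonzero(r["mask"])
        if len(xs) and np.hypot(xs.mean()-u[0],ys.mean()-u[1])<tol: out.append((r["p"],r["mask"]))
    return out
```

Run:
```python
from fit import *
np.set_printoptions(precision=4,suppress=True)
S=dict(plain=(.462,.258,0),one=(.485,-.257,0),two=(.627,-.133,0),three=(.632,.139,0),four=(.49,-.01,-.4))
O=dict(a=(.49,-.01),b=(.632,.139),c=(.627,-.133),d=(.485,-.257))
for cam in("top","scene"):
    ctrl.get_image(cam)
    got=[r["mask"] for r in ctrl.cut_out(cam,"objective_a")]
    for k,p in O.items():
        c=[m for m in got if np.hypot(*(np.argwhere(m).mean(0)[::-1]-proj(cam,(*p,.01+OBJ[k][1]/2))))<14]
        for m in c[:2]: print(cam,k,m.sum(),*fit(cam,m,lambda q:omodel(k,q),p,(.008,.008)))
    for k,p in S.items():
        for pp,m in masks(cam,"stand_"+k,(*p[:2],.01))[:2]:
            m=cv2.fillConvexPoly(np.zeros(m.shape,np.uint8),cv2.convexHull(np.argwhere(m)[:,::-1].astype(np.int32)),1)>0
            print(cam,k,round(pp,2),m.sum(),*fit(cam,m,smodel,p,(.01,.01,.2)))
im=cv2.imread("pics/top0.png")[165:295,155:425]; cv2.imwrite("pics/crop.png",np.clip(cv2.resize(im,None,fx=2.9,fy=2.9,interpolation=cv2.INTER_CUBIC)*1.6,0,255).astype(np.uint8))
```

```text
Traceback (most recent call last):
  File "fit.py", line 22, in fit
    r=minimize(f,p0,method="Nelder-Mead",options=dict(initial_simplex=s,xatol=1e-4,fatol=1e-4)); return r.x,-r.fun
  File "fit.py", line 20, in <lambda>
    f=lambda p:-iou(sub,hull(cam,model(p))-off)
                        ~~~~^^^^^^^^^^^^^^
  File "fit.py", line 7, in hull
    return cv2.convexHull(np.array([proj(cam,x) for x in P],np.float32))
                                    ~~~~^^^^^^^
  File "h.py", line 11, in proj
    p=ctrl.camera_params(cam); T=np.array(p["T"]); c=T[:3,:3].T@(np.array(X)-T[:3,3]); s=c[:2]/c[2]; s=s*(1+p["k1"]*(s@s))
ValueError: time passes only in moves, steps and waits
```

```bash
sed -i 's/ctrl.camera_params(cam)/CP(cam)/' h.py; sed -i '3a import functools\nCP=functools.cache(lambda c:ctrl.camera_params(c))' h.py
```

Create run1.py:
```python
from fit import *
np.set_printoptions(precision=4,suppress=True)
S=dict(plain=(.462,.258,0),one=(.485,-.257,0),two=(.627,-.133,0),three=(.632,.139,0),four=(.49,-.01,-.4))
O=dict(a=(.49,-.01),b=(.632,.139),c=(.627,-.133),d=(.485,-.257))
for cam in("top","scene"):
    ctrl.get_image(cam)
    got=[r["mask"] for r in ctrl.cut_out(cam,"objective_a") if r["mask"].any()]
    for k,p in O.items():
        c=[m for m in got if np.hypot(*(np.argwhere(m).mean(0)[::-1]-proj(cam,(*p,.01+OBJ[k][1]/2))))<14]
        for m in c[:2]: print(cam,k,m.sum(),*fit(cam,m,lambda q:omodel(k,q),p,(.008,.008)))
    for k,p in S.items():
        for pp,m in masks(cam,"stand_"+k,(*p[:2],.01))[:2]:
            m=cv2.fillConvexPoly(np.zeros(m.shape,np.uint8),cv2.convexHull(np.argwhere(m)[:,::-1].astype(np.int32)),1)>0
            print(cam,k,round(pp,2),m.sum(),*fit(cam,m,smodel,p,(.01,.01,.2)))
```

```bash
cp -n pics/top0.png /tmp; python3 run1.py
```

Run:
```python
import cv2,numpy as np
im=cv2.imread("pics/top0.png")[165:295,155:425].astype(float); cv2.imwrite("pics/crop.png",np.clip(cv2.resize(im,None,fx=2.9,fy=2.9,interpolation=cv2.INTER_CUBIC)*1.6,0,255).astype(np.uint8))
```

```text
top a 364 [ 0.494  -0.0106] 0.9545018957543435
top b 215 [0.6232 0.1364] 0.7446290383678771
top c 228 [ 0.6287 -0.1317] 0.930513996941286
top d 204 [ 0.491  -0.2484] 0.9309852808651247
top plain 0.61 1241 [0.4598 0.2566 0.174 ] 0.9513012048192772
top one 0.7 1220 [ 0.4895 -0.2529  0.1771] 0.9532909230426496
top two 0.89 1268 [ 0.6269 -0.1292 -0.0043] 0.926694060152204
top three 0.65 1181 [0.6277 0.1355 0.2647] 0.9594539056279058
top four 0.64 1259 [ 0.49   -0.0118 -0.4539] 0.9622517523364486
scene a 384 [ 0.494  -0.0126] 0.936987149713578
scene b 449 [0.623  0.1361] 0.9350418925579103
scene c 352 [ 0.6276 -0.1331] 0.9464232008592911
scene d 240 [ 0.4897 -0.2509] 0.8293236741093151
scene plain 0.86 1472 [0.4598 0.2553 0.1669] 0.956813618872344
scene one 0.61 841 [ 0.489  -0.2537  0.1818] 0.914135340966522
scene two 0.72 1115 [ 0.6268 -0.1315  0.0126] 0.916554120500885
scene three 0.6 1549 [0.6267 0.1348 0.2569] 0.9573946584639422
scene four 0.81 1137 [ 0.4906 -0.0127 -0.4456] 0.9595822227057608
```

View pics/crop.png

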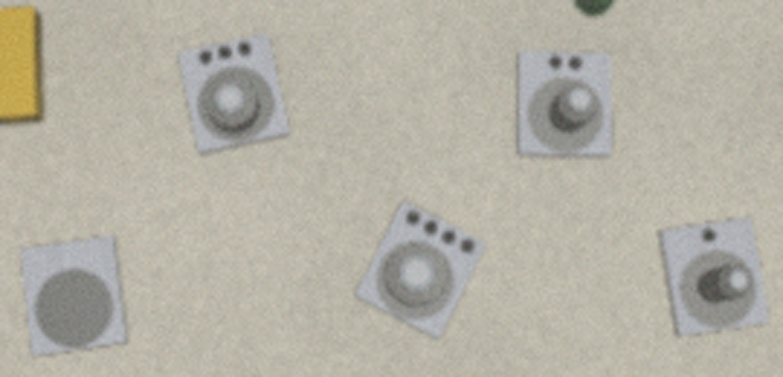

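The two cameras agree to within about 2 mm, and the crop confirms the stud counts and which way each stand is turned. I'll keep the tool at yaw 0 and move d→plain, a→one, d→four, b→plain, c→three, b→two. First I hover over d.

Careful with the scale: turns go in shares of pi rad. That gives: 0.377 rad / 3.1416 = 0.12.

Emit:
inch_along([
  [[0.085, 0.364, -0.2123, 0.098, 0, 0, 0.12], [0.085, 0.364, -0.2123, 0.098, 0, 0, 0.12], [0.085, 0.364, -0.2123, 0.098, 0, 0, 0.12], [0.085, 0.364, -0.2123, 0.098, 0, 0, 0.12], [0.085, 0.364, -0.2123, 0.098, 0, 0, 0.12], [0.085, 0.364, -0.2123, 0.098, 0, 0, 0.12], [0.085, 0.364, -0.2123, 0.098, 0, 0, 0.12], [0.085, 0.364, -0.2123, 0.098, 0, 0, 0.12], [0.085, 0.364, -0.2123, 0.098, 0, 0, 0.12], [0.085, 0.364, -0.2123, 0.098, 0, 0, 0.12], [0.085, 0.364, -0.2123, 0.098, 0, 0, 0.12], [0.085, 0.364, -0.2123, 0.098, 0, 0, 0.12], [0.085, 0.364, -0.2123, 0.098, 0, 0, 0.12], [0.085, 0.364, -0.2123, 0.098, 0, 0, 0.12]],
], grip_n=40)

```text
t: 3.07
tool_pos: [0.4902, -0.2505, 0.1204]
tool_rot: [3.141, -0.001, 0.0]
contact_force: [-0.0, -0.3, 0.6]
opening: 0.0854
grip_force: 0.0
```

Emit:
inch_along([
  [[0.085, 0, 0, 0.04, 0, 0, 0], [0.085, 0, 0, 0.07, 0, 0, 0], [0.085, 0, 0, 0.086, 0, 0, 0], [0.085, 0, 0, 0.086, 0, 0, 0], [0.015, 0, 0, 0.086, 0, 0, 0], [0.015, 0, 0, 0.086, 0, 0, 0], [0.015, 0, 0, 0.086, 0, 0, 0], [0.015, 0, 0, 0.086, 0, 0, 0], [0.015, 0, 0, 0.086, 0, 0, 0], [0.015, 0, 0, 0.086, 0, 0, 0], [0.015, 0, 0, 0.086, 0, 0, 0], [0.015, 0, 0, 0.086, 0, 0, 0], [0.015, 0, 0, 0.086, 0, 0, 0], [0.015, 0, 0, 0.086, 0, 0, 0]],
], grip_n=40)

```text
t: 4.23
tool_pos: [0.4914, -0.2503, 0.0357]
tool_rot: [3.14, 0.0, 0.003]
contact_force: [-0.4, -0.3, 5.6]
opening: 0.0248
grip_force: 39.0
```

Emit:
inch_along([
  [[0.015, 0, 0, -0.02, 0, 0, 0], [0.015, 0, 0, -0.06, 0, 0, 0], [0.015, 0, 0, -0.07, 0, 0, 0], [0.015, -0.0303, -0.506, -0.07, 0, 0, 0], [0.015, -0.0303, -0.506, -0.07, 0, 0, 0], [0.015, -0.0303, -0.506, -0.07, 0, 0, 0], [0.015, -0.0303, -0.506, -0.07, 0, 0, 0], [0.015, -0.0303, -0.506, -0.07, 0, 0, 0], [0.015, -0.0303, -0.506, -0.07, 0, 0, 0], [0.015, -0.0303, -0.506, -0.07, 0, 0, 0], [0.015, -0.0303, -0.506, -0.07, 0, 0, 0], [0.015, -0.0303, -0.506, -0.07, 0, 0, 0], [0.015, -0.0303, -0.506, -0.07, 0, 0, 0], [0.015, -0.0303, -0.506, -0.07, 0, 0, 0], [0.015, -0.0303, -0.506, -0.07, 0, 0, 0], [0.015, -0.0303, -0.506, -0.07, 0, 0, 0], [0.015, -0.0303, -0.506, -0.07, 0, 0, 0], [0.015, -0.0303, -0.506, -0.07, 0, 0, 0]],
], grip_n=40)

```text
t: 5.73
tool_pos: [0.4598, 0.256, 0.1036]
tool_rot: [3.141, 0.002, -0.001]
contact_force: [0.2, 0.0, -1.7]
opening: 0.0251
grip_force: 39.6
```

```bash
python3 -c "
from h import *
save('scene','s1')"
```

```text
(no output)
```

View pics/s1.png

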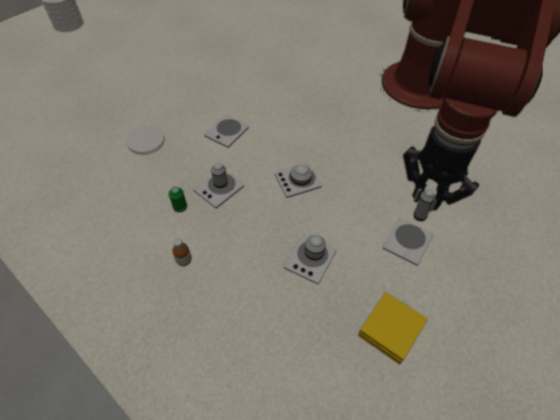

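d is held upright over the plain stand at about (425,205), with the disc at (410,236). Next I lower it, release, retreat and hover over a.

Emit:
inch_along([
  [[0.015, 0, 0, 0.035, 0, 0, 0], [0.015, 0, 0, 0.058, 0, 0, 0], [0.015, 0, 0, 0.065, 0, 0, 0], [0.015, 0, 0, 0.068, 0, 0, 0], [0.015, 0, 0, 0.068, 0, 0, 0], [0.015, 0, 0, 0.068, 0, 0, 0], [0.04, 0, 0, 0.068, 0, 0, 0], [0.06, 0, 0, 0.068, 0, 0, 0], [0.085, 0, 0, 0.068, 0, 0, 0], [0.085, 0, 0, 0.068, 0, 0, 0], [0.085, 0, 0, 0.068, 0, 0, 0], [0.085, 0, 0, 0.068, 0, 0, 0], [0.085, 0, 0, 0.03, 0, 0, 0], [0.085, 0, 0, 0, 0, 0, 0]],
], grip_n=40)

```text
t: 6.95
tool_pos: [0.4586, 0.2557, 0.1032]
tool_rot: [3.14, -0.0, -0.006]
contact_force: [1.7, 0.9, 1.4]
opening: 0.0853
grip_force: 0.0
```

Emit:
inch_along([
  [[0.085, 0.0342, 0.2676, 0, 0, 0, 0], [0.085, 0.0342, 0.2676, 0, 0, 0, 0], [0.085, 0.0342, 0.2676, 0, 0, 0, 0], [0.085, 0.0342, 0.2676, 0, 0, 0, 0], [0.085, 0.0342, 0.2676, 0, 0, 0, 0], [0.085, 0.0342, 0.2676, 0, 0, 0, 0], [0.085, 0.0342, 0.2676, 0, 0, 0, 0], [0.085, 0.0342, 0.2676, 0, 0, 0, 0], [0.085, 0.0342, 0.2676, 0, 0, 0, 0]],
], grip_n=40)

```text
t: 7.7
tool_pos: [0.4943, -0.0122, 0.104]
tool_rot: [-3.141, 0.004, 0.0]
contact_force: [0.4, 0.7, 0.3]
opening: 0.0847
grip_force: 0.0
```

Emit:
inch_along([
  [[0.085, 0, 0, 0.04, 0, 0, 0], [0.085, 0, 0, 0.07, 0, 0, 0], [0.085, 0, 0, 0.083, 0, 0, 0], [0.085, 0, 0, 0.083, 0, 0, 0], [0.035, 0, 0, 0.083, 0, 0, 0], [0.035, 0, 0, 0.083, 0, 0, 0], [0.035, 0, 0, 0.083, 0, 0, 0], [0.035, 0, 0, 0.083, 0, 0, 0], [0.035, 0, 0, 0.083, 0, 0, 0], [0.035, 0, 0, 0.083, 0, 0, 0], [0.035, 0, 0, 0.083, 0, 0, 0], [0.035, 0, 0, 0.083, 0, 0, 0]],
], grip_n=40)

```text
t: 8.7
tool_pos: [0.4944, -0.0115, 0.0212]
tool_rot: [3.142, -0.001, 0.001]
contact_force: [1.2, -0.8, 0.1]
opening: 0.0353
grip_force: 0.0
```

```bash
python3 -c "
from h import *
save('scene','s2')"
```

```text
(no output)
```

View pics/s2.png

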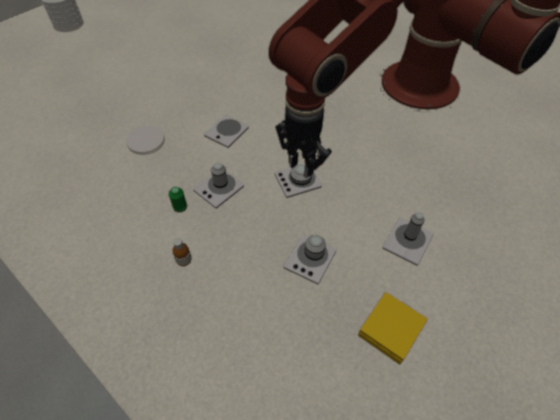

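```bash
python3 -c "
import cv2,numpy as np
im=cv2.imread('pics/s2.png')[105:205,250:350].astype(float)
cv2.imwrite('pics/s2c.png',np.clip(cv2.resize(im,None,fx=6,fy=6,interpolation=cv2.INTER_CUBIC)*1.8,0,255))"
```

```text
[ WARN:0@0.069] global loadsave.cpp:1063 imwrite_ Unsupported depth image for selected encoder is fallbacked to CV_8U.
```

View pics/s2c.png

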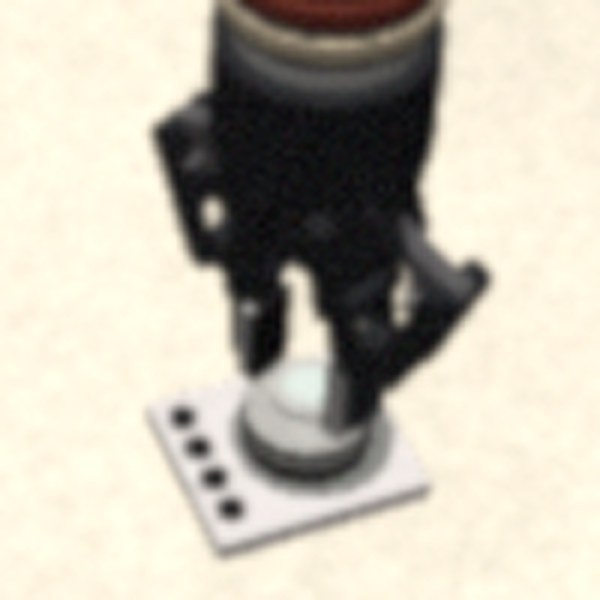

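The fingertips closed above a's shoulder, touching nothing. So at this opening they stand about 9 mm behind the TCP. I'll reopen, go 12 mm lower and close again.

Emit:
inch_along([
  [[0.085, 0, 0, 0, 0, 0, 0], [0.085, 0, 0, 0, 0, 0, 0], [0.085, 0, 0, 0, 0, 0, 0], [0.085, 0, 0, 0, 0, 0, 0], [0.085, 0, 0, 0, 0, 0, 0], [0.085, 0, 0, 0, 0, 0, 0], [0.085, 0, 0, 0.006, 0, 0, 0], [0.085, 0, 0, 0.012, 0, 0, 0], [0.085, 0, 0, 0.012, 0, 0, 0], [0.042, 0, 0, 0.012, 0, 0, 0], [0.042, 0, 0, 0.012, 0, 0, 0], [0.042, 0, 0, 0.012, 0, 0, 0], [0.042, 0, 0, 0.012, 0, 0, 0], [0.042, 0, 0, 0.012, 0, 0, 0], [0.042, 0, 0, 0.012, 0, 0, 0], [0.042, 0, 0, 0.012, 0, 0, 0], [0.042, 0, 0, 0.012, 0, 0, 0]],
], grip_n=40)

```text
t: 10.17
tool_pos: [0.4948, -0.0114, 0.0096]
tool_rot: [3.142, -0.0, 0.002]
contact_force: [0.4, 0.3, 5.2]
opening: 0.0455
grip_force: 41.0
```

Emit:
inch_along([
  [[0.035, 0, 0, -0.02, 0, 0, 0], [0.035, 0, 0, -0.05, 0, 0, 0], [0.035, 0, 0, -0.06, 0, 0, 0], [0.035, -0.0047, 0.2418, -0.06, 0, 0, 0], [0.035, -0.0047, 0.2418, -0.06, 0, 0, 0], [0.035, -0.0047, 0.2418, -0.06, 0, 0, 0], [0.035, -0.0047, 0.2418, -0.06, 0, 0, 0], [0.035, -0.0047, 0.2418, -0.06, 0, 0, 0], [0.035, -0.0047, 0.2418, -0.06, 0, 0, 0], [0.035, -0.0047, 0.2418, -0.06, 0, 0, 0], [0.035, -0.0047, 0.2418, -0.06, 0, 0, 0], [0.035, -0.0047, 0.2418, -0.06, 0, 0, 0]],
], grip_n=40)

```text
t: 11.17
tool_pos: [0.4888, -0.2526, 0.0678]
tool_rot: [-3.14, 0.001, 0.002]
contact_force: [0.0, 0.9, -1.5]
opening: 0.045
grip_force: 41.6
```

```bash
python3 -c "
from h import *
im=save('scene','s3')[90:190,180:280,::-1]
cv2.imwrite('pics/s3c.png',np.clip(cv2.resize(im.astype(float),None,fx=5,fy=5)*1.8,0,255).astype(np.uint8))"
```

```text
(no output)
```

View pics/s3c.png

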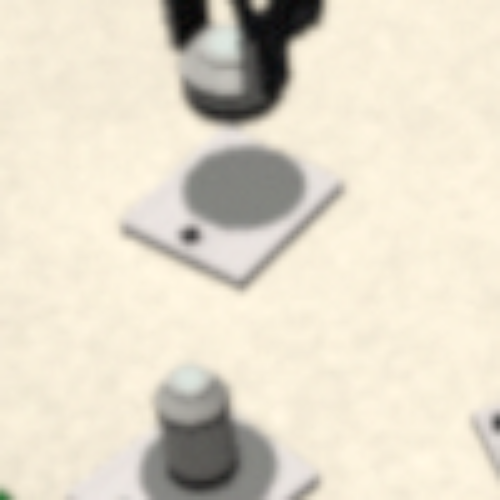

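a hangs level above stand one. I lower it, release, and go back over d on the plain stand.

Emit:
inch_along([
  [[0.035, 0, 0, 0.035, 0, 0, 0], [0.035, 0, 0, 0.05, 0, 0, 0], [0.035, 0, 0, 0.056, 0, 0, 0], [0.035, 0, 0, 0.058, 0, 0, 0], [0.035, 0, 0, 0.058, 0, 0, 0], [0.035, 0, 0, 0.058, 0, 0, 0], [0.06, 0, 0, 0.058, 0, 0, 0], [0.085, 0, 0, 0.058, 0, 0, 0], [0.085, 0, 0, 0.058, 0, 0, 0], [0.085, 0, 0, 0.058, 0, 0, 0], [0.085, 0, 0, 0.058, 0, 0, 0], [0.085, 0, 0, 0.02, 0, 0, 0], [0.085, 0, 0, -0.02, 0, 0, 0], [0.085, 0, 0, -0.04, 0, 0, 0]],
], grip_n=40)

```text
t: 12.38
tool_pos: [0.4912, -0.2544, 0.1135]
tool_rot: [3.138, -0.0, 0.007]
contact_force: [1.4, -0.6, 1.5]
opening: 0.0851
grip_force: 0.0
```

Emit:
inch_along([
  [[0.085, -0.029, -0.509, 0, 0, 0, 0], [0.085, -0.029, -0.509, 0, 0, 0, 0], [0.085, -0.029, -0.509, 0, 0, 0, 0], [0.085, -0.029, -0.509, 0, 0, 0, 0], [0.085, -0.029, -0.509, 0, 0, 0, 0], [0.085, -0.029, -0.509, 0, 0, 0, 0], [0.085, -0.029, -0.509, 0, 0, 0, 0], [0.085, -0.029, -0.509, 0, 0, 0, 0], [0.085, -0.029, -0.509, 0, 0, 0, 0], [0.085, -0.029, -0.509, 0, 0, 0, 0], [0.085, -0.029, -0.509, 0, 0, 0, 0], [0.085, -0.029, -0.509, 0, 0, 0, 0], [0.085, -0.029, -0.509, 0, 0, 0, 0], [0.085, -0.029, -0.509, 0, 0, 0, 0], [0.085, -0.029, -0.509, 0, 0, 0, 0]],
], grip_n=40)

```text
t: 13.63
tool_pos: [0.4604, 0.2558, 0.1089]
tool_rot: [3.141, 0.002, -0.0]
contact_force: [-0.0, 0.2, 0.5]
opening: 0.0851
grip_force: 0.0
```

Run:
```python
from fit import *
np.set_printoptions(precision=4,suppress=True)
for cam in ("top","scene"):
    save(cam,"v4"+cam); got=[r["mask"] for r in ctrl.cut_out(cam,"objective_a") if r["mask"].any()]
    for k,p in dict(a=(.489,-.253),d=(.4598,.256)).items():
        for m in got:
            if np.hypot(*(np.argwhere(m).mean(0)[::-1]-proj(cam,(*p,.01+OBJ[k][1]/2))))<14: print(cam,k,*fit(cam,m,lambda q:omodel(k,q),p,(.008,.008)))
```

```text
top a [ 0.4892 -0.2538] 0.9480437691883807
scene a [ 0.4884 -0.2545] 0.9347845601436265
scene d [0.4609 0.2546] 0.9442762200637068
```

a is within 1 mm of the centre of stand one. Next, d goes to stand four.

Emit:
inch_along([
  [[0.085, 0, 0, 0.04, 0, 0, 0], [0.085, 0, 0, 0.065, 0, 0, 0], [0.085, 0, 0, 0.074, 0, 0, 0], [0.085, 0, 0, 0.074, 0, 0, 0], [0.015, 0, 0, 0.074, 0, 0, 0], [0.015, 0, 0, 0.074, 0, 0, 0], [0.015, 0, 0, 0.074, 0, 0, 0], [0.015, 0, 0, 0.074, 0, 0, 0], [0.015, 0, 0, 0.074, 0, 0, 0], [0.015, 0, 0, 0.074, 0, 0, 0], [0.015, 0, 0, 0.074, 0, 0, 0], [0.015, 0, 0, 0.074, 0, 0, 0], [0.015, 0, 0, 0.074, 0, 0, 0], [0.015, 0, 0, 0.074, 0, 0, 0]],
], grip_n=40)

```text
t: 15.0
tool_pos: [0.4616, 0.2563, 0.0365]
tool_rot: [-3.141, 0.0, -0.003]
contact_force: [-0.5, 0.4, 5.8]
opening: 0.0247
grip_force: 39.3
```

Emit:
inch_along([
  [[0.015, 0, 0, -0.02, 0, 0, 0], [0.015, 0, 0, -0.04, 0, 0, 0], [0.015, 0.03, 0.268, -0.04, 0, 0, 0], [0.015, 0.03, 0.268, -0.04, 0, 0, 0], [0.015, 0.03, 0.268, -0.04, 0, 0, 0], [0.015, 0.03, 0.268, -0.04, 0, 0, 0], [0.015, 0.03, 0.268, -0.04, 0, 0, 0], [0.015, 0.03, 0.268, -0.04, 0, 0, 0], [0.015, 0.03, 0.268, -0.04, 0, 0, 0], [0.015, 0.03, 0.268, -0.04, 0, 0, 0], [0.015, 0.03, 0.268, -0.04, 0, 0, 0], [0.015, 0.03, 0.268, -0.04, 0, 0, 0]],
], grip_n=40)

```text
t: 16.0
tool_pos: [0.4901, -0.0116, 0.0745]
tool_rot: [-3.141, 0.0, 0.002]
contact_force: [0.3, 0.2, -1.7]
opening: 0.0245
grip_force: 39.8
```

Emit:
inch_along([
  [[0.015, 0, 0, 0.02, 0, 0, 0], [0.015, 0, 0, 0.034, 0, 0, 0], [0.015, 0, 0, 0.038, 0, 0, 0], [0.015, 0, 0, 0.039, 0, 0, 0], [0.015, 0, 0, 0.039, 0, 0, 0], [0.015, 0, 0, 0.039, 0, 0, 0], [0.04, 0, 0, 0.039, 0, 0, 0], [0.06, 0, 0, 0.039, 0, 0, 0], [0.085, 0, 0, 0.039, 0, 0, 0], [0.085, 0, 0, 0.039, 0, 0, 0], [0.085, 0, 0, 0.039, 0, 0, 0], [0.085, 0, 0, 0.039, 0, 0, 0], [0.085, 0, 0, 0.01, 0, 0, 0], [0.085, 0, 0, -0.03, 0, 0, 0], [0.085, 0, 0, -0.04, 0, 0, 0]],
], grip_n=40)

```text
t: 17.25
tool_pos: [0.4938, -0.0128, 0.1208]
tool_rot: [3.14, -0.001, 0.013]
contact_force: [1.1, 0.2, 1.7]
opening: 0.0853
grip_force: 0.0
```

Emit:
inch_along([
  [[0.085, 0.133, -0.148, 0, 0, 0, 0], [0.085, 0.133, -0.148, 0, 0, 0, 0], [0.085, 0.133, -0.148, 0, 0, 0, 0], [0.085, 0.133, -0.148, 0, 0, 0, 0], [0.085, 0.133, -0.148, 0, 0, 0, 0], [0.085, 0.133, -0.148, 0, 0, 0, 0], [0.085, 0.133, -0.148, 0, 0, 0, 0], [0.085, 0.133, -0.148, 0, 0, 0, 0]],
], grip_n=40)

```text
t: 17.92
tool_pos: [0.6232, 0.1355, 0.1145]
tool_rot: [3.141, -0.0, -0.002]
contact_force: [0.4, 0.8, -0.6]
opening: 0.0848
grip_force: 0.0
```

Emit:
inch_along([
  [[0.085, 0, 0, 0.04, 0, 0, 0], [0.085, 0, 0, 0.075, 0, 0, 0], [0.085, 0, 0, 0.0965, 0, 0, 0], [0.085, 0, 0, 0.0965, 0, 0, 0], [0.085, 0, 0, 0.0965, 0, 0, 0], [0.03, 0, 0, 0.0965, 0, 0, 0], [0.03, 0, 0, 0.0965, 0, 0, 0], [0.03, 0, 0, 0.0965, 0, 0, 0], [0.03, 0, 0, 0.0965, 0, 0, 0], [0.03, 0, 0, 0.0965, 0, 0, 0], [0.03, 0, 0, 0.0965, 0, 0, 0], [0.03, 0, 0, 0.0965, 0, 0, 0], [0.03, 0, 0, 0.0965, 0, 0, 0], [0.03, 0, 0, 0.0965, 0, 0, 0]],
], grip_n=40)

```text
t: 19.08
tool_pos: [0.6253, 0.136, 0.0211]
tool_rot: [-3.141, 0.0, -0.006]
contact_force: [-1.2, -1.0, 7.2]
opening: 0.0378
grip_force: 40.0
```

Emit:
inch_along([
  [[0.03, 0, 0, -0.02, 0, 0, 0], [0.03, 0, 0, -0.04, 0, 0, 0], [0.03, -0.163, -0.1197, -0.04, 0, 0, 0], [0.03, -0.163, -0.1197, -0.04, 0, 0, 0], [0.03, -0.163, -0.1197, -0.04, 0, 0, 0], [0.03, -0.163, -0.1197, -0.04, 0, 0, 0], [0.03, -0.163, -0.1197, -0.04, 0, 0, 0], [0.03, -0.163, -0.1197, -0.04, 0, 0, 0], [0.03, -0.163, -0.1197, -0.04, 0, 0, 0], [0.03, -0.163, -0.1197, -0.04, 0, 0, 0], [0.03, -0.163, -0.1197, -0.04, 0, 0, 0]],
], grip_n=40)

```text
t: 20.0
tool_pos: [0.4617, 0.2552, 0.059]
tool_rot: [-3.141, 0.002, -0.002]
contact_force: [-0.2, -0.5, -1.8]
opening: 0.0378
grip_force: 40.5
```

Emit:
inch_along([
  [[0.03, 0, 0, 0.02, 0, 0, 0], [0.03, 0, 0, 0.033, 0, 0, 0], [0.03, 0, 0, 0.037, 0, 0, 0], [0.03, 0, 0, 0.038, 0, 0, 0], [0.03, 0, 0, 0.038, 0, 0, 0], [0.03, 0, 0, 0.038, 0, 0, 0], [0.05, 0, 0, 0.038, 0, 0, 0], [0.07, 0, 0, 0.038, 0, 0, 0], [0.085, 0, 0, 0.038, 0, 0, 0], [0.085, 0, 0, 0.038, 0, 0, 0], [0.085, 0, 0, 0.038, 0, 0, 0], [0.085, 0, 0, 0.038, 0, 0, 0], [0.085, 0, 0, 0, 0, 0, 0], [0.085, 0, 0, -0.04, 0, 0, 0], [0.085, 0, 0, -0.06, 0, 0, 0]],
], grip_n=40)

```text
t: 21.25
tool_pos: [0.4624, 0.2563, 0.1229]
tool_rot: [-3.14, 0.0, -0.008]
contact_force: [0.7, -0.1, 0.6]
opening: 0.085
grip_force: 0.0
```

Emit:
inch_along([
  [[0.085, 0.167, 0.388, 0, 0, 0, 0], [0.085, 0.167, 0.388, 0, 0, 0, 0], [0.085, 0.167, 0.388, 0, 0, 0, 0], [0.085, 0.167, 0.388, 0, 0, 0, 0], [0.085, 0.167, 0.388, 0, 0, 0, 0], [0.085, 0.167, 0.388, 0, 0, 0, 0], [0.085, 0.167, 0.388, 0, 0, 0, 0], [0.085, 0.167, 0.388, 0, 0, 0, 0], [0.085, 0.167, 0.388, 0, 0, 0, 0], [0.085, 0.167, 0.388, 0, 0, 0, 0], [0.085, 0.167, 0.388, 0, 0, 0, 0], [0.085, 0.167, 0.388, 0, 0, 0, 0], [0.085, 0.167, 0.388, 0, 0, 0, 0]],
], grip_n=40)

```text
t: 22.33
tool_pos: [0.6272, -0.1323, 0.1181]
tool_rot: [-3.141, 0.001, 0.001]
contact_force: [-0.2, 0.7, -0.9]
opening: 0.0848
grip_force: 0.0
```

```bash
python3 - <<'E'
from fit import *
np.set_printoptions(precision=4,suppress=True)
for cam in ("top","scene"):
    save(cam,"v5"+cam); got=[r["mask"] for r in ctrl.cut_out(cam,"objective_a") if r["mask"].any()]
    for k,p in dict(a=(.489,-.253),d=(.49,-.012),b=(.4598,.256),c=(.628,-.132)).items():
        for m in got:
            if np.hypot(*(np.argwhere(m).mean(0)[::-1]-proj(cam,(*p,.01+OBJ[k][1]/2))))<14: print(cam,k,*fit(cam,m,lambda q:omodel(k,q),p,(.008,.008)))
E
```

```text
top a [ 0.4868 -0.2599] 0.5898878646394509
top d [ 0.4906 -0.0108] 0.9259062400340172
top b [0.4581 0.255 ] 0.9296387926768926
scene a [ 0.484  -0.2637] 0.1386949193354202
scene d [ 0.4902 -0.0121] 0.9423774735110552
scene b [0.4595 0.2532] 0.9471574228984501
scene c [ 0.628 -0.132] 0.9299649608513215
```

View pics/v5scene.png

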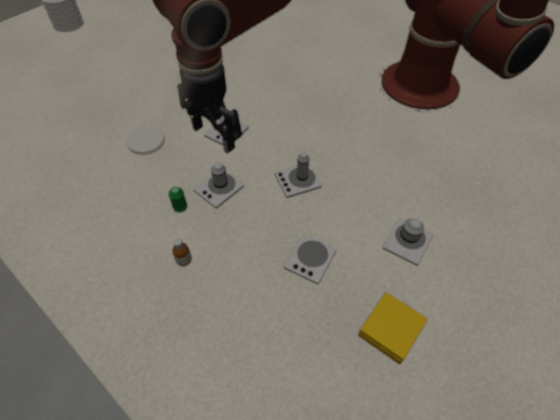

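d stands centred on four at (302,178), and b is on the plain stand at (412,235). Stand three is empty, so c goes there.

Emit:
inch_along([
  [[0.085, 0, 0, 0.04, 0, 0, 0], [0.085, 0, 0, 0.075, 0, 0, 0], [0.085, 0, 0, 0.09, 0, 0, 0], [0.085, 0, 0, 0.09, 0, 0, 0], [0.085, 0, 0, 0.09, 0, 0, 0], [0.02, 0, 0, 0.09, 0, 0, 0], [0.02, 0, 0, 0.09, 0, 0, 0], [0.02, 0, 0, 0.09, 0, 0, 0], [0.02, 0, 0, 0.09, 0, 0, 0], [0.02, 0, 0, 0.09, 0, 0, 0], [0.02, 0, 0, 0.09, 0, 0, 0], [0.02, 0, 0, 0.09, 0, 0, 0], [0.02, 0, 0, 0.09, 0, 0, 0], [0.02, 0, 0, 0.09, 0, 0, 0], [0.02, 0, 0, 0.09, 0, 0, 0]],
], grip_n=40)

```text
t: 23.78
tool_pos: [0.6286, -0.1328, 0.0302]
tool_rot: [3.141, -0.0, 0.004]
contact_force: [-0.5, 0.2, 5.7]
opening: 0.0301
grip_force: 39.4
```

Emit:
inch_along([
  [[0.02, 0, 0, -0.02, 0, 0, 0], [0.02, 0, 0, -0.04, 0, 0, 0], [0.02, -0.001, -0.2675, -0.04, 0, 0, 0], [0.02, -0.001, -0.2675, -0.04, 0, 0, 0], [0.02, -0.001, -0.2675, -0.04, 0, 0, 0], [0.02, -0.001, -0.2675, -0.04, 0, 0, 0], [0.02, -0.001, -0.2675, -0.04, 0, 0, 0], [0.02, -0.001, -0.2675, -0.04, 0, 0, 0], [0.02, -0.001, -0.2675, -0.04, 0, 0, 0], [0.02, -0.001, -0.2675, -0.04, 0, 0, 0], [0.02, -0.001, -0.2675, -0.04, 0, 0, 0], [0.02, -0.001, -0.2675, -0.04, 0, 0, 0]],
], grip_n=40)

```text
t: 24.78
tool_pos: [0.6262, 0.1342, 0.0679]
tool_rot: [3.141, -0.001, -0.002]
contact_force: [0.1, -0.5, -1.4]
opening: 0.03
grip_force: 40.1
```

Emit:
inch_along([
  [[0.02, 0, 0, 0.02, 0, 0, 0], [0.02, 0, 0, 0.033, 0, 0, 0], [0.02, 0, 0, 0.037, 0, 0, 0], [0.02, 0, 0, 0.038, 0, 0, 0], [0.02, 0, 0, 0.038, 0, 0, 0], [0.02, 0, 0, 0.038, 0, 0, 0], [0.045, 0, 0, 0.038, 0, 0, 0], [0.065, 0, 0, 0.038, 0, 0, 0], [0.085, 0, 0, 0.038, 0, 0, 0], [0.085, 0, 0, 0.038, 0, 0, 0], [0.085, 0, 0, 0.038, 0, 0, 0], [0.085, 0, 0, 0.038, 0, 0, 0], [0.085, 0, 0, 0, 0, 0, 0], [0.085, 0, 0, -0.04, 0, 0, 0], [0.085, 0, 0, -0.05, 0, 0, 0]],
], grip_n=40)

```text
t: 26.03
tool_pos: [0.6303, 0.1355, 0.1258]
tool_rot: [-3.141, 0.0, -0.016]
contact_force: [0.7, -0.0, 1.9]
opening: 0.0848
grip_force: 0.0
```

Emit:
inch_along([
  [[0.085, -0.168, -0.1195, 0, 0, 0, 0], [0.085, -0.168, -0.1195, 0, 0, 0, 0], [0.085, -0.168, -0.1195, 0, 0, 0, 0], [0.085, -0.168, -0.1195, 0, 0, 0, 0], [0.085, -0.168, -0.1195, 0, 0, 0, 0], [0.085, -0.168, -0.1195, 0, 0, 0, 0], [0.085, -0.168, -0.1195, 0, 0, 0, 0], [0.085, -0.168, -0.1195, 0, 0, 0, 0], [0.085, -0.168, -0.1195, 0, 0, 0, 0]],
], grip_n=40)

```text
t: 26.78
tool_pos: [0.4596, 0.2541, 0.1189]
tool_rot: [-3.141, 0.002, -0.002]
contact_force: [0.6, -0.6, 0.1]
opening: 0.0851
grip_force: 0.0
```

Emit:
inch_along([
  [[0.085, 0, 0, 0.04, 0, 0, 0], [0.085, 0, 0, 0.08, 0, 0, 0], [0.085, 0, 0, 0.1005, 0, 0, 0], [0.085, 0, 0, 0.1005, 0, 0, 0], [0.085, 0, 0, 0.1005, 0, 0, 0], [0.03, 0, 0, 0.1005, 0, 0, 0], [0.03, 0, 0, 0.1005, 0, 0, 0], [0.03, 0, 0, 0.1005, 0, 0, 0], [0.03, 0, 0, 0.1005, 0, 0, 0], [0.03, 0, 0, 0.1005, 0, 0, 0], [0.03, 0, 0, 0.1005, 0, 0, 0], [0.03, 0, 0, 0.1005, 0, 0, 0], [0.03, 0, 0, 0.1005, 0, 0, 0], [0.03, 0, 0, 0.1005, 0, 0, 0]],
], grip_n=40)

```text
t: 27.95
tool_pos: [0.4603, 0.2552, 0.0203]
tool_rot: [-3.14, 0.0, -0.006]
contact_force: [-0.5, 0.6, 5.7]
opening: 0.038
grip_force: 39.9
```

Emit:
inch_along([
  [[0.03, 0, 0, -0.02, 0, 0, 0], [0.03, 0, 0, -0.06, 0, 0, 0], [0.03, 0, 0, -0.1, 0, 0, 0], [0.03, 0.1675, 0.385, -0.1, 0, 0, 0], [0.03, 0.1675, 0.385, -0.1, 0, 0, 0], [0.03, 0.1675, 0.385, -0.1, 0, 0, 0], [0.03, 0.1675, 0.385, -0.1, 0, 0, 0], [0.03, 0.1675, 0.385, -0.1, 0, 0, 0], [0.03, 0.1675, 0.385, -0.1, 0, 0, 0], [0.03, 0.1675, 0.385, -0.1, 0, 0, 0], [0.03, 0.1675, 0.385, -0.1, 0, 0, 0], [0.03, 0.1675, 0.385, -0.1, 0, 0, 0], [0.03, 0.1675, 0.385, -0.1, 0, 0, 0], [0.03, 0.1675, 0.385, -0.1, 0, 0, 0], [0.03, 0.1675, 0.385, -0.1, 0, 0, 0], [0.03, 0.1675, 0.385, -0.1, 0, 0, 0]],
], grip_n=40)

```text
t: 29.28
tool_pos: [0.6255, -0.1301, 0.1176]
tool_rot: [-3.141, 0.001, 0.002]
contact_force: [-0.2, -0.2, -1.1]
opening: 0.0379
grip_force: 40.7
```

Emit:
inch_along([
  [[0.03, 0, 0, 0.04, 0, 0, 0], [0.03, 0, 0, 0.075, 0, 0, 0], [0.03, 0, 0, 0.09, 0, 0, 0], [0.03, 0, 0, 0.096, 0, 0, 0], [0.03, 0, 0, 0.0975, 0, 0, 0], [0.03, 0, 0, 0.0975, 0, 0, 0], [0.03, 0, 0, 0.0975, 0, 0, 0], [0.05, 0, 0, 0.0975, 0, 0, 0], [0.07, 0, 0, 0.0975, 0, 0, 0], [0.085, 0, 0, 0.0975, 0, 0, 0], [0.085, 0, 0, 0.0975, 0, 0, 0], [0.085, 0, 0, 0.0975, 0, 0, 0], [0.085, 0, 0, 0.0975, 0, 0, 0], [0.085, 0, 0, 0.06, 0, 0, 0], [0.085, 0, 0, 0.02, 0, 0, 0], [0.085, 0, 0, -0.02, 0, 0, 0]],
], grip_n=40)

```text
t: 30.62
tool_pos: [0.625, -0.1303, 0.138]
tool_rot: [-3.141, 0.001, 0.004]
contact_force: [1.0, -0.2, 0.2]
opening: 0.0849
grip_force: 0.0
```

Emit:
inch_along([
  [[0.085, -0.25, 0.37, -0.05, 0, 0, 0], [0.085, -0.25, 0.37, -0.05, 0, 0, 0], [0.085, -0.25, 0.37, -0.05, 0, 0, 0], [0.085, -0.25, 0.37, -0.05, 0, 0, 0], [0.085, -0.25, 0.37, -0.05, 0, 0, 0], [0.085, -0.25, 0.37, -0.05, 0, 0, 0], [0.085, -0.25, 0.37, -0.05, 0, 0, 0], [0.085, -0.25, 0.37, -0.05, 0, 0, 0], [0.085, -0.25, 0.37, -0.05, 0, 0, 0], [0.085, -0.25, 0.37, -0.05, 0, 0, 0], [0.085, -0.25, 0.37, -0.05, 0, 0, 0], [0.085, -0.25, 0.37, -0.05, 0, 0, 0], [0.085, -0.25, 0.37, -0.05, 0, 0, 0], [0.085, -0.25, 0.37, -0.05, 0, 0, 0]],
], grip_n=40)

```text
t: 31.78
tool_pos: [0.376, -0.5, 0.1876]
tool_rot: [-3.141, 0.001, 0.0]
contact_force: [-0.1, 0.8, 0.1]
opening: 0.0847
grip_force: 0.0
```

```bash
python3 - <<'E'
from fit import *
np.set_printoptions(precision=4,suppress=True)
for cam in ("top","scene"):
    save(cam,"v6"+cam); got=[r["mask"] for r in ctrl.cut_out(cam,"objective_a") if r["mask"].any()]
    for k,p in dict(a=(.489,-.253),d=(.49,-.012),b=(.6268,-.1303),c=(.627,.135)).items():
        for m in got:
            if np.hypot(*(np.argwhere(m).mean(0)[::-1]-proj(cam,(*p,.01+OBJ[k][1]/2))))<14: print(cam,k,*fit(cam,m,lambda q:omodel(k,q),p,(.008,.008)))
E
```

```text
top a [ 0.4897 -0.2537] 0.900253224657751
top b [ 0.6266 -0.1319] 0.9379848816391486
top c [0.6256 0.134 ] 0.9340326668544072
scene a [ 0.4906 -0.2549] 0.9345025053686471
scene d [ 0.4893 -0.0126] 0.900844739576275
scene b [ 0.6252 -0.1338] 0.9004315167012945
scene c [0.6262 0.1323] 0.9167145538826955
```

View pics/v6scene.png

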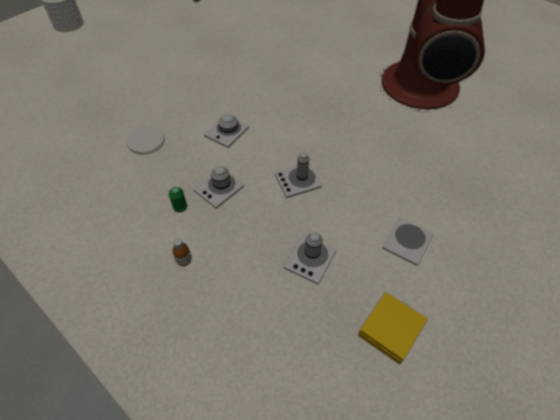

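All four stand upright on their own stands: a (228,125), b (220,178), d (303,168), c (314,247). Each is within about 2.5 mm of its disc's centre, and the slide box hasn't moved. I'm handing in.

```bash
python3 -c "
from station import ctrl
print(ctrl.finish_job())"
```

```text
the job is handed in; nothing more can be done
None
```

I put all four objectives upright on their own stands, each measured within about 2.5 mm of its disc's centre, left the slide box where it lay, and handed the job in at about 32 s.

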